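# Set a potter's wheel lever to idle and hold its pivot bolt for the nut

### The job

The hand speed lever on the side of this potter's wheel has worked slack and is to be locked at idle: swing it by its knob to the idle rib, 60 degrees down from upright towards the potter's seat on the far side, and let go of it. Then reach down into the narrow slot between its bracket and the housing, take the hidden head of the pivot bolt across two opposite flats without turning it, and keep a firm grip so that it cannot turn when a colleague tightens the nut on the other side. Finish while still holding the bolt head, with the lever still at idle and the things lying about left alone.

Things in the scene. Friction and masses are not known exactly. Their poses are not given: they have to be found in the camera images.
- wheel: the tabletop potter's wheel, fixed: grey housing 360 x 350 mm, 130 mm high, aluminium wheel head 230 mm wide, top at 182 mm. Origin on the table straight below the centre of the pivot bolt's head; z up, y level along the bolt, from the housing out through the bracket to the lever, x towards the potter's seat (away from the robot; yaw -0.15 to 0.45 rad)
- slot (a point): middle of the slot's mouth, 150 mm above the table, straight above the bolt head. The slot lies between the housing's side wall (24 mm to its -y in the wheel's frame, top at 130 mm) and the bracket, an upright rounded steel plate 6 mm thick, up to 124 mm long (x), 24 mm to +y, top at 150 mm. So it is 48 mm wide; open at the top and both ends, floor at 26 mm
- pivot_bolt: the M16 bolt the lever turns on, 125 mm above the table. Origin at the centre of its hexagon head: 24 mm across flats, 12 mm thick along y (-6 to 6), then a sleeve 18 mm in diameter to the bracket. Axes as the wheel's at angle 0, two flats then upright facing the wheel's +x and -x. Starts turned up to 0.25 rad either way about y; slack: 0.05 N m turns it, and it stays where left
- bolt_corner (a point): the upper corner of the bolt's head, 13.9 mm from the bolt's axis (straight above it when the bolt's angle is 0)
- speed_lever (a joint): angle of the hand speed lever, rad: 0 upright, growing as the knob swings towards the potter's seat (the wheel's +x); idle is 1.047 (60 degrees), where the pointer under the hub meets the one long rib on the bracket. Starts at -0.55 to 0.3; stops at -0.75 and 1.35. It stays where it is left and takes 2 to 4 N at the knob
- lever_knob (a point): centre of the lever's black ball knob, 32 mm in diameter, 120 mm from the lever's axis and 85 mm out from the bolt head along the wheel's y; a 11 mm steel bar runs from it towards the axis
- lever_pivot (a point): point of the lever's turning axis (the bolt's axis, along the wheel's y) level with the knob, 125 mm above the table
- spanner: steel combination spanner, 190 mm long, lying flat on the table beside the bracket (bystander); origin at its middle
- nut_dish: small steel dish for nuts, 72 mm wide, 24 mm high, on the table near the lever (bystander)
- rib: flat wooden rib, 90 x 45 x 7 mm, lying on the deck of the wheel's housing (bystander)
- slip_jar: grey jar with a white cap, 68 mm wide, 100 mm high (bystander)
- mug: white mug, 76 mm wide, 85 mm high (bystander)
- slip_brush: brush, 200 mm long, lying on the table (bystander)
- coil_pot: unfinished coil-built clay pot, about 165 mm wide, 110 mm high, standing on a white turntable (bystander)

How it is judged:
By the outcome, as a careful person would: the job done as asked, in the order asked, and still so for the second after the job is handed in, while the arm keeps its last pose, push and grip.
It also fails if it takes over 48 s, if anything falls off the work surface, if the arm or the gripper's body presses on something with over 40 N, if the wrist force passes 120 N, or if a joint passes its speed limit or range.

### The arm

A 7-joint arm with a two-finger parallel gripper is mounted at the origin on the work surface. World frame = base frame: x ahead of the robot, y to its left, z up, the work surface at z = 0. Lengths are in m, angles in degrees, forces in N, time in s.
With the tool pointing down it reaches from about 0.35 to 0.9 m from the base axis. Payload 8.1 kg.
Tool frame: the origin (TCP) lies between the finger pads, 19 mm behind the fingertips; this is the grasp point; z points along the fingers, y is the line along which they close (so a half turn about z gives the same grasp; the last joint's range is limited). The gripper opens to 92 mm and grips with 3 to 60 N. Pads are 19 mm wide; open, the fingers measure 130 mm over their backs; the gripper's body (75 mm by 190 mm) begins 47 mm behind the grasp point.
Start: joints at [-5.879, 24.895, 1.432, 90.138, -0.665, 64.973, -4.303], TCP at [0.625, -0, 0.246] pointing down, gripper open.
Joint ranges: [-149.89, 149.89], [-25.12, 119.58], [-72.63, 75.52], [4.76, 147.25], [-75.54, 255.54], [6.69, 114.76], [-157.13, 157.13]. Speed limits (degrees/s): [127.2, 127.2, 172.46, 172.46, 180, 180, 180].

### API

Orientations are given as [roll, pitch, yaw] about the fixed x, y, z axes, in that order (R = Rz(yaw) Ry(pitch) Rx(roll)).
In Python, from plant import arm gives the robot as it stands.
- The arm moves only by the tool send_rows, never from a script. Its argument "commands" is text: rows parted by semicolons, each of 5 numbers parted by spaces: the finger opening in cm, from 0 to 9.18, then the shift along the tool's x, y, z in cm, then the turn about the tool's z in degrees. In form: claw x y z yaw; .... A call has 1 to 20 rows; each row is the pose to reach, as a shift and turn from the pose commanded when the call began, along the tool's axes at that moment; what a row does not reach only later rows make up. A row lasts 1/12 s, in which the tool goes at most 41.7 mm and 7.16 degrees, less where a joint would pass 70% of its speed; a pose out of reach is approached as far as the arm can. A call with a gripper value outside its range is refused whole. The fingers move at their own pace and stop on an object; "force" is the grip in N (left out, the last holds). Time passes only in rows, so rows that repeat a pose let the fingers close. It gives the time, the measured TCP pose, the force, the opening and the grip force at its end, in the units of the state.
- arm.get_state(): the state, without advancing time (a new reading comes with each control period).
- arm.capture(name): name is "scene" or "side" or "wrist"; returns a dict with "color" (420x560x3 uint8, red, green, blue), "fx", "fy", "cx", "cy" (pixels), "world_to_cam" (4x4, takes a point from world to camera coordinates). Camera axes: x right, y up, looking along -z (the intrinsics and any distortion apply to the point x, -y, -z); pixel columns grow to the right and rows downward; lengths in m; the calibration is good to about 2 mm. A picture is of the moment at which its call begins. There is no depth.
- arm.close_job(): hands the job in; it is judged then, once.
Trained networks look in a picture, given as the dict that the camera call returned (one of the last four; its "shot" number tells which), for a name from the list of things; names that differ only in an ending like _2 or _b are one class to them, and where a whole thing is asked for, a point or a joint stands for the part that bears it (a point fixed in the world has none). Each returns a list of dicts, best first, with "score" (0 to 1); they miss things now and then, are a little off and sometimes report something else, mostly with a low value. They report only what shows in the picture. A call takes as long as a camera call.
- arm.find_in(thing, picture): "position" ([x, y, z] in m, in world coordinates, good to about 4 mm: the middle of the surface that is visible of it).
- arm.mark_of(thing, picture): "position" ([x, y, z] in m, in world coordinates, good to about 4 mm: a listed point, or the origin of a listed thing).
The state is a dict: "time_s": time; "qpos": joint angles; "joint_vel": joint speeds; "tau": joint torques, N m; "ee_pos": TCP position; "eef_rot": TCP orientation; "wrist_force": force on the tool from outside, world axes, zero at the start; "torque": the same for the moment, N m; "opening": finger opening in m; "gripper_force": force on a finger pad.
Only numpy, scipy, OpenCV 4.12 (cv2) and the standard library are available. Lean on these libraries where they do the work, as an engineer would, in place of code of your own. Each camera call takes 0.05 s, during which the arm holds its last target. There are 200 camera calls.

## Working session

There is one attempt and no reset: what is moved stays moved. The work goes in short steps, Python scripts to look and compute and a tool call to move; the robot and the scene stay as the last step left them, time stands still between calls to the robot, and variables do not carry over. Pictures are saved under pics/ and viewed, at most 10 in all, crops included, and the job is handed in when it is done.

Besides the shell and the picture viewer there is one more tool, called after ">>>" as a command line: name --argument value ..., lists and objects as JSON in quotes. send_rows: Moves the arm, as the interface text tells. Its arguments: {"type":"object","properties":{"commands":{"type":"string"},"force":{"type":"number"}},"required":["commands"]}

```bash
mkdir -p pics; ls; cat > h.py <<'E'
import numpy as np, cv2
from plant import arm
from scipy.spatial.transform import Rotation as Rn
def save(p,name): cv2.imwrite('pics/'+name+'.png',p['color'][:,:,::-1])
def proj(p,X):
    c=p['world_to_cam']@np.append(X,1); return p['fx']*c[0]/-c[2]+p['cx'], p['fy']*-c[1]/-c[2]+p['cy']
def tool():
    s=arm.get_state(); return np.array(s['ee_pos']),Rn.from_euler('xyz',s['eef_rot'],degrees=True),s
E
python3 - <<'E'
from h import *
for c in ['scene','side','wrist']:
    p=arm.capture(c); save(p,c+'0')
    print(c,p.keys() if c=='scene' else '')
    for n in ['wheel','slot','pivot_bolt','bolt_corner','lever_knob','lever_pivot','speed_lever','spanner','nut_dish','slip_jar','mug','coil_pot']:
        for f in ['mark_of']:
            try:
                r=getattr(arm,f)(n,p); print(n,[(np.round(d['position'],4).tolist(),round(d['score'],2)) for d in r[:2]])
            except Exception as e: print(n,e)
p,R,s=tool(); print(s)
a=cv2.imread('pics/scene0.png');b=cv2.imread('pics/side0.png')
cv2.imwrite('pics/both0.png',cv2.resize(np.vstack([a,b]),(400,600)))
E
```

```text
pics
scene dict_keys(['color', 'fx', 'fy', 'cx', 'cy', 'world_to_cam', 'shot'])
wheel [([0.5647, -0.0579, 0.0018], 0.8)]
slot [([0.5635, -0.0576, 0.1501], 0.66)]
pivot_bolt [([0.5603, -0.0512, 0.1282], 0.58)]
bolt_corner []
lever_knob [([0.5292, 0.0199, 0.2434], 0.57)]
lever_pivot [([0.5629, -0.0599, 0.1527], 0.16)]
speed_lever it knows: bolt_corner, coil_pot, lever_knob, lever_pivot, mug, nut_dish, pivot_bolt, rib, slip_brush, slip_jar, slot, spanner, wheel
spanner [([0.5652, 0.1016, 0.0015], 0.78), ([0.3936, 0.042, 0.0014], 0.53)]
nut_dish [([0.3943, 0.0425, -0.001], 0.63)]
slip_jar [([0.2733, 0.3933, 0.0008], 0.66)]
mug []
coil_pot [([0.6636, 0.4382, 0.0754], 0.92)]
side 
wheel [([0.5618, -0.0563, -0.0022], 0.8)]
slot [([0.56, -0.0563, 0.1521], 0.59)]
pivot_bolt [([0.5609, -0.0573, 0.1236], 0.42)]
bolt_corner [([0.5623, -0.0582, 0.1399], 0.56)]
lever_knob [([0.5283, 0.0227, 0.2412], 0.81)]
lever_pivot [([0.5319, 0.0228, 0.1204], 0.53)]
speed_lever it knows: bolt_corner, coil_pot, lever_knob, lever_pivot, mug, nut_dish, pivot_bolt, rib, slip_brush, slip_jar, slot, spanner, wheel
sp
[... 793 characters left out ...]
': 1.8, 'qpos': array([-5.88027317, 24.89603521,  1.43270797, 90.13774954, -0.66425082,
       64.9753567 , -4.30386992]), 'joint_vel': array([ 0.14674742,  0.05820518, -0.04883727, -0.00630108,  0.03969945,
       -0.11311682,  0.0362123 ]), 'tau': array([ 1.36608569e-04, -6.67657685e+01,  9.84051526e-01, -3.14806366e+01,
       -6.05710549e-02,  3.28587508e-02, -2.32351670e-05]), 'ee_pos': array([ 6.25000209e-01, -1.39808158e-05,  2.45530650e-01]), 'eef_rot': array([-1.79999272e+02,  1.24942296e-03,  8.99957819e+01]), 'wrist_force': array([ 0.87541318,  0.36255828, -0.09005745]), 'torque': array([ 0.03370769,  0.00966316, -0.04404328]), 'gripper_force': 0.0, 'opening': 0.09216966739711416}
```

View pics/scene0.png

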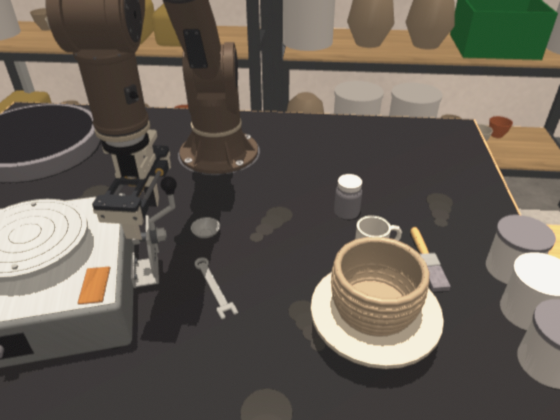

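View pics/wrist0.png

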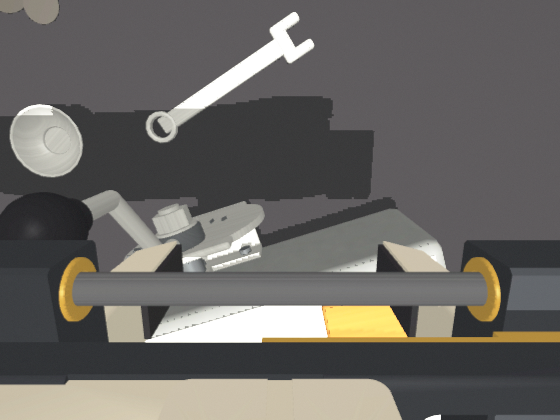

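View pics/side0.png

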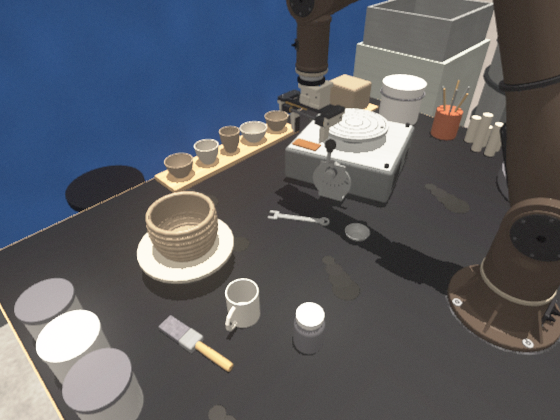

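The scene picture shows the wheel at left with the lever knob by (168,185) and the spanner and dish beside it. In the wrist picture the knob is at (45,225), the hub at (172,220) and the housing edge runs to (395,205). I need the yaw, so I'll look closer at the edges.

```bash
python3 - <<'E'
from h import *
a=cv2.imread('pics/wrist0.png')[170:350,90:460]
w=cv2.resize(a,None,fx=2.1,fy=2.1,interpolation=cv2.INTER_CUBIC)
b=cv2.imread('pics/side0.png')[95:215,280:420]
s=cv2.resize(b,(245,210),interpolation=cv2.INTER_CUBIC)
b=cv2.imread('pics/scene0.png')[120:300,80:260]
t=cv2.resize(b,(210,210),interpolation=cv2.INTER_CUBIC)
o=np.zeros((w.shape[0]+212,780,3),np.uint8);o[:w.shape[0],:w.shape[1]]=w;o[-210:,:245]=s;o[-210:,260:470]=t
cv2.imwrite('pics/crop1.png',o)
E
```

```text
(no output)
```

View pics/crop1.png

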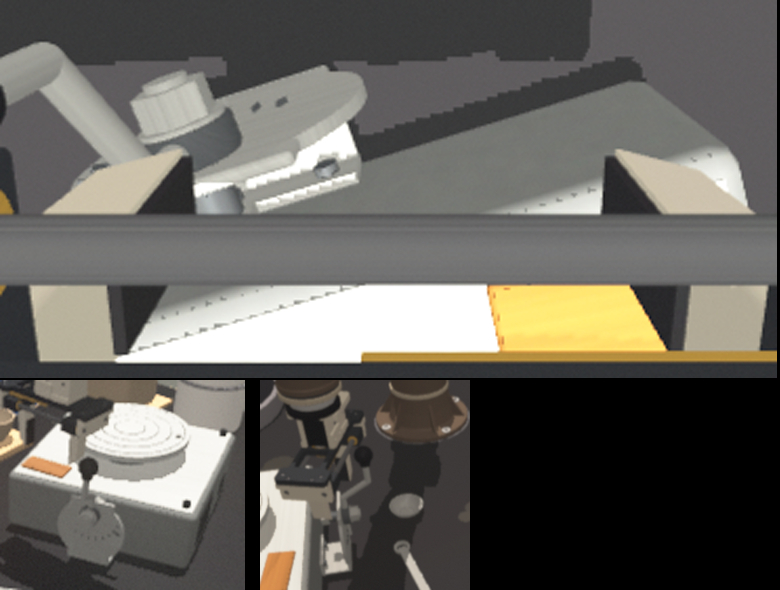

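```bash
cat >> h.py <<'E'
def back(p,u,v,z):
    M=np.linalg.inv(p['world_to_cam']); d=M[:3,:3]@np.array([(u-p['cx'])/p['fx'],-(v-p['cy'])/p['fy'],-1]); o=M[:3,3]
    return o+d*(z-o[2])/d[2]
E
python3 - <<'E'
from h import *
p=arm.capture('wrist')
f=lambda u,v,z:back(p,90+u/2.1,170+v/2.1,z)
for a,b,z in [((150,350),(365,287),.13),((510,213),(710,155),.125),((258,208),(358,180),.03),((362,162),(640,83),.0)]:
    A,B=f(*a,z),f(*b,z); d=B-A; print(A.round(3),B.round(3),np.degrees(np.arctan2(d[1],d[0])))
s=[]
for c in ['side','scene','side']:
    q=arm.capture(c)
    for n in ['lever_knob','lever_pivot','slot','pivot_bolt','bolt_corner']:
        print(c,n,[(np.round(d['position'],4).tolist(),round(d['score'],2)) for d in arm.mark_of(n,q)[:1]])
E
```

```text
[ 0.529 -0.106  0.13 ] [ 0.612 -0.079  0.13 ] 17.897555407133407
[ 0.666 -0.051  0.125] [ 0.739 -0.028  0.125] 17.53316920148763
[ 0.553 -0.091  0.03 ] [ 0.604 -0.076  0.03 ] 16.531549257436026
[ 0.605 -0.077  0.   ] [ 0.753 -0.033  0.   ] 16.670919071577167
side lever_knob [([0.5289, 0.0202, 0.2376], 0.71)]
side lever_pivot []
side slot [([0.5712, 0.1016, -0.0005], 0.62)]
side pivot_bolt [([0.5641, -0.0576, 0.1234], 0.67)]
side bolt_corner [([0.5625, -0.0578, 0.1422], 0.59)]
scene lever_knob [([0.5288, 0.0237, 0.2423], 0.9)]
scene lever_pivot []
scene slot [([0.5654, -0.06, 0.1504], 0.66)]
scene pivot_bolt [([0.5632, -0.0521, 0.1303], 0.52)]
scene bolt_corner [([0.5592, -0.0581, 0.1421], 0.69)]
side lever_knob [([0.5308, 0.0235, 0.2417], 0.7)]
side lever_pivot [([0.5331, 0.0233, 0.1207], 0.47)]
side slot [([0.5588, -0.0571, 0.1524], 0.87)]
side pivot_bolt [([0.2735, 0.3968, 0.0017], 0.74)]
side bolt_corner [([0.4442, 0.5819, 0.0048], 0.64)]
```

>>> send_rows --commands "9 0 0 -3 0; 8 0 0 -5.5 7; 7 0.5 -2 -5.5 14; 7 1 -4 -5.5 21; 7 1.5 -6 -5.5 28; 7 2 -8 -5.5 35; 7 2.3 -9.6 -5.5 42; 7 2.3 -9.6 -5.5 49; 7 2.3 -9.6 -5.5 56; 7 2.3 -9.6 -5.5 63; 7 2.3 -9.6 -5.5 70; 7 2.3 -9.6 -5.5 72.7; 7 2.3 -9.6 -5.5 72.7; 7 2.3 -9.6 -5.5 72.7" --force 10

```text
time_s: 3.92
ee_pos: [0.529, 0.0231, 0.3006]
eef_rot: [180.0, -0.0, 17.4]
wrist_force: [-0.0, 0.2, 0.9]
opening: 0.07
gripper_force: 0.0
```

```bash
python3 - <<'E'
from h import *
P,R,s=tool(); print(P,R.as_euler('xyz',degrees=True),s['opening'],s['time_s']); p=arm.capture('wrist'); save(p,'w1')
for n in ['lever_knob','slot','pivot_bolt','lever_pivot','bolt_corner']:
    print(n,[(np.round(d['position'],4).tolist(),round(d['score'],2)) for d in arm.mark_of(n,p)[:1]])
print(R.as_matrix().round(2))
E
```

```text
[0.52900386 0.02309916 0.30064017] [ 1.79996412e+02 -1.09754441e-02  1.74254551e+01] 0.07002788824796387 3.9167
lever_knob [([0.5288, 0.0246, 0.2379], 0.93)]
slot [([0.566, -0.0576, 0.1496], 0.55)]
pivot_bolt [([0.5635, -0.0582, 0.1269], 0.8)]
lever_pivot []
bolt_corner [([0.5609, -0.0614, 0.1422], 0.87)]
[[ 0.95  0.3   0.  ]
 [ 0.3  -0.95 -0.  ]
 [ 0.    0.   -1.  ]]
```

View pics/w1.png

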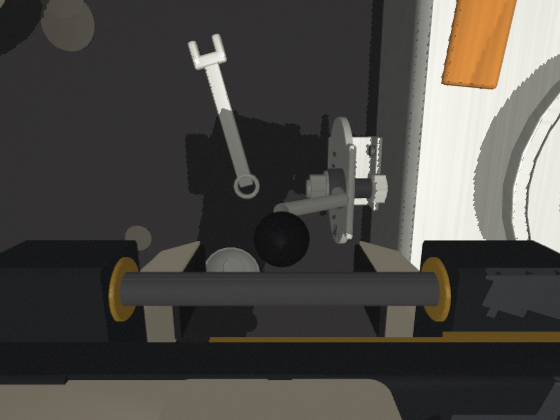

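The picture shows the knob at (282,238), centred between the fingers. The elbow of its bar is at (280,210), the nut at (315,186) and the hex head at (381,188).

```bash
python3 - <<'E'
from h import *
p=arm.capture('wrist')
y=np.radians(17.4); ex=np.array([np.cos(y),np.sin(y),0]); ey=np.array([-np.sin(y),np.cos(y),0]); O=np.array([.5625,-.0578,0])
for th in (-.2,-.1,0):
  for r in (.12,.09,.06,.04,.03): print(th,r,np.round(proj(p,O+.085*ey+r*np.sin(th)*ex+[0,0,.125+r*np.cos(th)])))
for yy in (.085,.06,.04,.0):print('axis',yy,np.round(proj(p,O+yy*ey+[0,0,.125])))
for z in (.13,):print(np.round(proj(p,O-.024*ey+[0,0,z])),np.round(proj(p,O-.024*ey+.1*ex+[0,0,z])))
print(proj(p,[.529,.0235,.240]))
E
```

```text
-0.2 0.12 [282. 261.]
-0.2 0.09 [282. 235.]
-0.2 0.06 [281. 215.]
-0.2 0.04 [281. 204.]
-0.2 0.03 [281. 199.]
-0.1 0.12 [282. 243.]
-0.1 0.09 [282. 223.]
-0.1 0.06 [281. 208.]
-0.1 0.04 [281. 199.]
-0.1 0.03 [281. 195.]
0 0.12 [282. 223.]
0 0.09 [282. 210.]
0 0.06 [281. 200.]
0 0.04 [281. 194.]
0 0.03 [281. 192.]
axis 0.085 [281. 185.]
axis 0.06 [309. 185.]
axis 0.04 [331. 185.]
axis 0.0 [376. 185.]
[405. 186.] [416.  64.]
(np.float64(277.373670630385), np.float64(233.3530093962207))
```

>>> send_rows --commands "7 -0.1 0.1 2 0; 7 -0.1 0.1 4 0; 7 -0.1 0.1 5.7 0; 7 -0.1 0.1 5.7 0; 3 -0.1 0.1 5.7 0; 2.6 -0.1 0.1 5.7 0; 2.6 -0.1 0.1 5.7 0; 2.6 -0.1 0.1 5.7 0; 2.6 -0.1 0.1 5.7 0; 2.6 -0.1 0.1 5.7 0" --force 12

```text
time_s: 5.1
ee_pos: [0.5286, 0.0218, 0.244]
eef_rot: [180.0, -0.1, 17.3]
wrist_force: [-0.1, -0.5, -0.2]
opening: 0.0346
gripper_force: 0.0
```

```bash
python3 - <<'E'
from h import *
P,R,s=tool(); print(P,s['opening'],s['gripper_force'],s['wrist_force'])
t0=-.09
for t in np.linspace(t0,1.047,15): print(round(t,3),round(12*(np.sin(t)-np.sin(t0)),2),round(12*(np.cos(t0)-np.cos(t)),2))
E
```

```text
[0.52859263 0.02178103 0.24404662] 0.03462794691513871 0.0 [-0.07664304 -0.47044169 -0.16675844]
-0.09 0.0 0.0
-0.009 0.97 -0.05
0.072 1.95 -0.02
0.154 2.92 0.09
0.235 3.87 0.28
0.316 4.81 0.55
0.397 5.72 0.89
0.479 6.6 1.3
0.56 7.45 1.78
0.641 8.25 2.33
0.722 9.01 2.95
0.803 9.71 3.62
0.885 10.36 4.35
0.966 10.95 5.13
1.047 11.47 5.95
```

>>> send_rows --commands "2.6 0 0 0 0; 2.6 0 0 0 0; 2.6 0 0 0 0; 2.6 0.97 0 -0.05 0; 2.6 1.95 0 -0.02 0; 2.6 2.92 0 0.09 0; 2.6 3.87 0 0.28 0; 2.6 4.81 0 0.55 0; 2.6 5.72 0 0.89 0; 2.6 6.6 0 1.3 0; 2.6 7.45 0 1.78 0; 2.6 8.25 0 2.33 0; 2.6 9 0 2.95 0; 2.6 9.7 0 3.6 0; 2.6 10.36 0 4.35 0; 2.6 10.95 0 5.1 0; 2.6 11.45 0 5.95 0; 2.6 11.45 0 5.95 0; 2.6 11.45 0 5.95 0" --force 12

```text
time_s: 6.68
ee_pos: [0.6381, 0.057, 0.1832]
eef_rot: [-179.9, 0.0, 17.4]
wrist_force: [-1.6, 4.2, -3.4]
opening: 0.0311
gripper_force: 12.0
```

```bash
python3 - <<'E'
from h import *
P,R,s=tool(); print(P,s['opening'],s['gripper_force'],s['wrist_force'],s['time_s'])
p=arm.capture('side'); 
for n in ['lever_knob','slot','pivot_bolt','lever_pivot','bolt_corner']:
    print(n,[(np.round(d['position'],4).tolist(),round(d['score'],2)) for d in arm.mark_of(n,p)[:1]])
b=cv2.imread;save(p,'s2');c=cv2.imread('pics/s2.png')[110:220,280:400]
p=arm.capture('wrist');save(p,'w2')
o=np.zeros((420,1020,3),np.uint8);o[:,:458]=cv2.resize(c,(458,420),interpolation=cv2.INTER_CUBIC);o[:,460:]=cv2.imread('pics/w2.png')
cv2.imwrite('pics/c2.png',cv2.resize(o,(800,329)))
E
```

```text
[0.6380572  0.05704426 0.18322643] 0.03106881124088213 11.999833434820175 [-1.62104176  4.24824762 -3.434204  ] 6.6833
lever_knob [([0.6358, 0.0599, 0.1794], 0.67)]
slot [([0.559, -0.0561, 0.1533], 0.64)]
pivot_bolt [([0.7037, -0.0861, 0.1307], 0.65)]
lever_pivot [([0.6589, 0.4368, 0.0691], 0.52)]
bolt_corner [([0.5611, -0.0571, 0.1412], 0.57)]
```

View pics/c2.png

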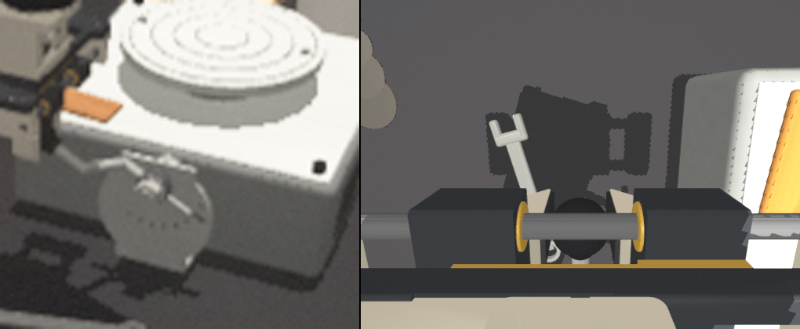

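>>> send_rows --commands "4 0 0 0 0; 5.5 0 0 0 0; 7 0 0 0 0; 7 0 0 0 0; 7 0 0 -3 0; 7 0 0 -6 0; 7 0 0 -9 -7; 7 -2 2 -10 -14; 7 -4 4 -10 -21; 7 -6 6 -10 -28; 7 -8 8 -10 -35; 7 -10 8.7 -10 -42; 7 -10.6 8.7 -10 -49; 7 -10.6 8.7 -10 -56; 7 -10.6 8.7 -10 -63; 7 -10.6 8.7 -10 -70; 7 -10.6 8.7 -10 -77; 7 -10.6 8.7 -10 -84; 7 -10.6 8.7 -10 -90; 7 -10.6 8.7 -10 -90"

```text
time_s: 8.7
ee_pos: [0.5625, -0.0595, 0.2844]
eef_rot: [180.0, 0.0, 107.5]
wrist_force: [-1.5, -0.0, -1.0]
opening: 0.07
gripper_force: 0.0
```

```bash
python3 - <<'E'
from h import *
P,R,s=tool(); print(P,R.as_euler('xyz',degrees=True),s['opening'],s['wrist_force'],s['time_s'])
for c in ['side','scene','wrist']:
  p=arm.capture(c); save(p,c+'3')
  for n in ['lever_knob','slot','pivot_bolt','lever_pivot','bolt_corner']:
    print(c,n,[(np.round(d['position'],4).tolist(),round(d['score'],2)) for d in arm.mark_of(n,p)[:1]])
a=cv2.imread('pics/side3.png')[130:210,300:370]
cv2.imwrite('pics/c3.png',np.hstack([cv2.resize(a,(367,420),interpolation=cv2.INTER_CUBIC),cv2.imread('pics/wrist3.png')[:,:430]]))
E
```

```text
[ 0.56251827 -0.05949637  0.28441762] [1.79953905e+02 3.76322948e-02 1.07524433e+02] 0.07001278963387897 [-1.47792958 -0.02059261 -0.96411399] 8.7
side lever_knob [([0.633, 0.0547, 0.1809], 0.85)]
side slot [([0.5596, -0.0584, 0.1526], 0.67)]
side pivot_bolt [([0.564, -0.057, 0.1226], 0.4)]
side lever_pivot [([0.5335, 0.0223, 0.1246], 0.5)]
side bolt_corner [([0.5606, -0.0566, 0.1433], 0.65)]
scene lever_knob [([0.633, 0.0533, 0.1813], 0.89)]
scene slot [([0.5648, -0.056, 0.1555], 0.91)]
scene pivot_bolt [([0.5636, -0.0537, 0.1295], 0.54)]
scene lever_pivot []
scene bolt_corner [([0.5581, -0.0593, 0.1391], 0.55)]
wrist lever_knob [([0.633, 0.058, 0.1808], 0.93)]
wrist slot [([0.5662, -0.0566, 0.1514], 0.9)]
wrist pivot_bolt [([0.5614, -0.0599, 0.1248], 0.75)]
wrist lever_pivot []
wrist bolt_corner [([0.5628, -0.0561, 0.141], 0.89)]
```

View pics/c3.png

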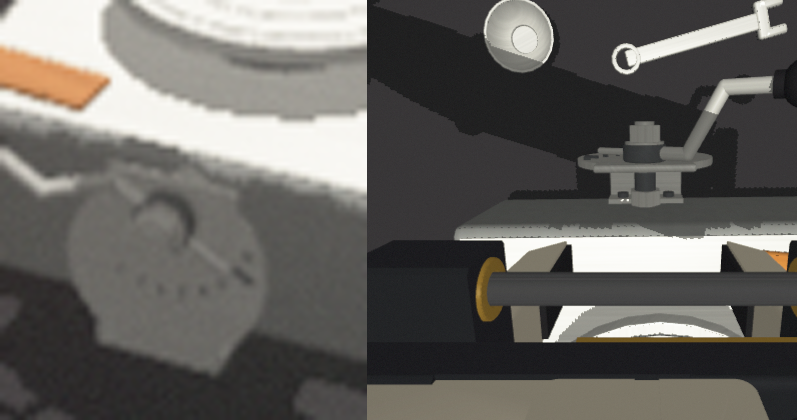

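Side crop: the pointer (195,240)→(232,268) runs on into the dark rib mark at (245,277), so the lever is at idle. The wrist picture shows the hex head at about (278,198).

```bash
python3 - <<'E'
from h import *
p=arm.capture('wrist'); M=np.linalg.inv(p['world_to_cam']); P,R,s=tool()
print('cam in tool',R.inv().apply(M[:3,3]-P),'axes in tool\n',(R.inv().as_matrix()@M[:3,:3]).round(3),p['fx'],p['cx'],p['cy'])
print(proj(p,[.5622,-.0575,.125]))
E
```

```text
cam in tool [ 0.06601659 -0.00090303 -0.13928773] axes in tool
 [[-0.001  0.969  0.249]
 [ 1.     0.001 -0.   ]
 [-0.001  0.249 -0.969]] 358.03049259610896 279.31012941071987 209.6813560970265
(np.float64(280.53022695625975), np.float64(196.09259580189658))
```

>>> send_rows --commands "7 0.2 0 3 0; 6.5 0.2 0 6 0; 6.5 0.2 0 9 0; 6.5 0.2 0 10.2 0; 6.5 0.2 0 10.2 0; 6.5 0.2 0 10.2 0"

```text
time_s: 10.15
ee_pos: [0.5616, -0.0569, 0.1819]
eef_rot: [-179.9, -0.0, 107.3]
wrist_force: [-0.1, 0.8, 0.2]
opening: 0.0648
gripper_force: 0.0
```

```bash
python3 - <<'E'
from h import *
P,R,s=tool(); print(P,s['wrist_force'],s['time_s'])
p=arm.capture('wrist'); save(p,'w4')
for n in ['lever_knob','slot','pivot_bolt','bolt_corner']:
    print(n,[(np.round(d['position'],4).tolist(),round(d['score'],2)) for d in arm.mark_of(n,p)[:1]])
print(proj(p,[.5622,-.0575,.125]))
a=cv2.imread('pics/w4.png')
cv2.imwrite('pics/c4.png',np.hstack([cv2.resize(a[190:280,235:325],(520,520),interpolation=cv2.INTER_NEAREST),cv2.resize(a[100:350,210:350],(280,500))[:520] if 0 else cv2.copyMakeBorder(cv2.resize(a,(280,210)),0,310,0,0,0)]))
E
```

```text
[ 0.56160204 -0.05689184  0.18191425] [-0.10348641  0.76099463  0.17870555] 10.15
lever_knob []
slot [([0.5625, -0.0584, 0.1514], 0.73)]
pivot_bolt [([0.5593, -0.0569, 0.1259], 0.7)]
bolt_corner [([0.5628, -0.0612, 0.1413], 0.64)]
(np.float64(281.54478953786753), np.float64(237.12086213642013))
```

View pics/c4.png

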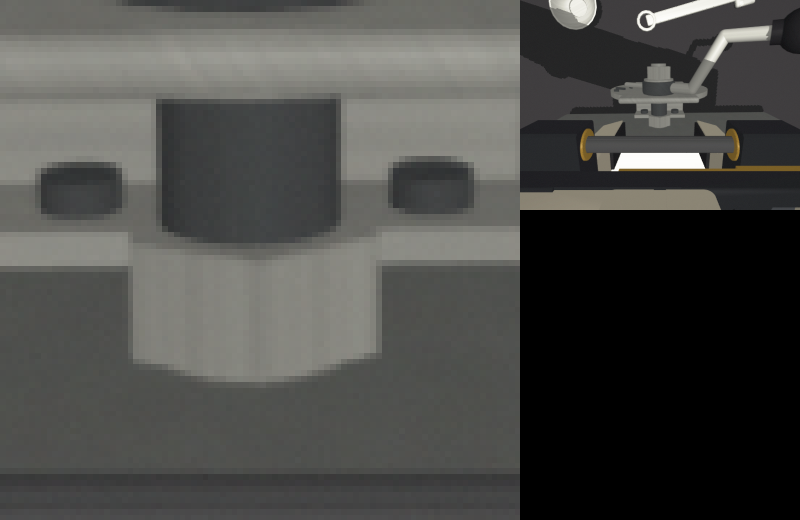

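```bash
python3 - <<'E'
from h import *
p=arm.capture('wrist'); P,R,s=tool()
ex=R.apply([0,1,0]); print('tool now',P.round(4))
for nm,u,v,z in [('sleeve',249,170,.125),('head top corner face centre-ish',256,310,.1375)]:
    X=back(p,235+u/5.778,190+v/5.778,z); print(nm,X.round(4),'tool xy rel',R.inv().apply(X-P).round(4))
g=p['color'].mean(2)
for c in range(256,303,2):
    col=g[245:262,c]; print(c,np.round(col).astype(int).tolist()) if c%6==0 else 0
E
```

```text
tool now [ 0.5624 -0.0569  0.1832]
sleeve [ 0.5584 -0.0484  0.125 ] tool xy rel [ 0.0094 -0.0014  0.0582]
head top corner face centre-ish [ 0.5621 -0.0579  0.1375] tool xy rel [-0.0008 -0.0007  0.0457]
258 [127, 127, 126, 126, 127, 127, 92, 80, 79, 79, 79, 79, 78, 77, 78, 78, 79]
264 [128, 128, 127, 128, 128, 129, 129, 112, 86, 79, 80, 82, 80, 77, 79, 80, 81]
270 [130, 129, 128, 129, 129, 127, 129, 130, 120, 88, 81, 80, 78, 79, 80, 81, 81]
276 [127, 126, 127, 126, 127, 127, 126, 126, 125, 92, 82, 81, 80, 80, 79, 81, 81]
282 [132, 131, 133, 132, 132, 131, 131, 133, 113, 84, 79, 79, 80, 79, 81, 81, 81]
288 [130, 130, 130, 130, 131, 130, 130, 106, 83, 78, 79, 80, 79, 78, 78, 79, 80]
294 [137, 137, 137, 135, 134, 94, 78, 79, 79, 79, 79, 80, 78, 81, 79, 80, 81]
300 [80, 80, 81, 79, 79, 80, 80, 81, 80, 80, 79, 79, 80, 80, 79, 79, 81]
```

>>> send_rows --commands "5.5 0 -0.07 0 0; 5 0 -0.07 1.5 0; 5 0 -0.07 3 0; 5 0 -0.07 4.5 0; 5 0 -0.07 5.75 0; 5 0 -0.07 5.75 0; 5 0 -0.07 5.75 0"

```text
time_s: 11.03
ee_pos: [0.5608, -0.0571, 0.1245]
eef_rot: [-179.9, -0.0, 107.3]
wrist_force: [0.1, -0.1, 0.2]
opening: 0.05
gripper_force: 0.0
```

```bash
python3 - <<'E'
from h import *
P,R,s=tool(); print(P,s['wrist_force'],s['torque'],s['opening'],s['time_s'])
p=arm.capture('wrist'); save(p,'w5'); q=arm.capture('side'); save(q,'s5')
cv2.imwrite('pics/c5.png',np.hstack([cv2.imread('pics/w5.png')[100:,100:460],cv2.resize(cv2.imread('pics/s5.png')[120:220,280:380],(320,320),interpolation=cv2.INTER_CUBIC)]))
E
```

```text
[ 0.56081056 -0.05713597  0.12447512] [ 0.05252221 -0.10937392  0.1928276 ] [ 0.03087324 -0.00523235 -0.00896733] 0.04999048127223966 11.0333
```

View pics/c5.png

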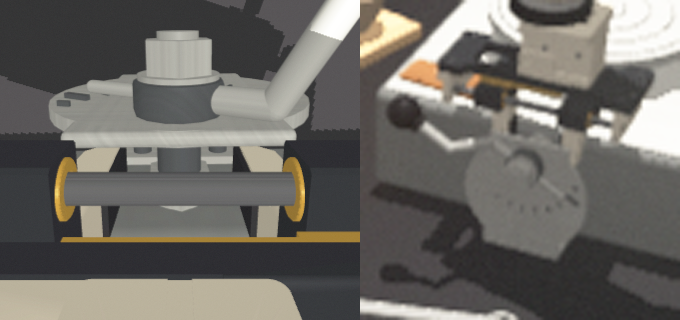

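The head and sleeve sit centred between the fingers at about (180,205) in the crop, and the lever still points at the rib. I'll close gently first.

>>> send_rows --commands "4 0 0 0 0; 3.4 0 0 0 0; 3.1 0 0 0 0; 2.9 0 0 0 0; 2.7 0 0 0 0; 2.6 0 0 0 0; 2.5 0 0 0 0; 2.4 0 0 0 0; 2.2 0 0 0 0; 2.2 0 0 0 0; 2.2 0 0 0 0" --force 6

```text
time_s: 12.05
ee_pos: [0.5607, -0.0572, 0.1245]
eef_rot: [-180.0, -0.0, 107.3]
wrist_force: [-2.4, -0.7, 3.1]
opening: 0.0245
gripper_force: 6.0
```

```bash
python3 - <<'E'
from h import *
P,R,s=tool(); print(P,R.inv().apply(s['wrist_force']),s['torque'],s['opening'],s['gripper_force'],s['time_s'])
E
```

```text
[ 0.56073181 -0.05722893  0.12448464] [ 0.05106499 -2.45439214 -3.0804249 ] [-0.08056329  0.59731559  0.02555093] 0.02452406310211422 6.000112771430386 12.05
```

>>> send_rows --commands "2.2 0 -0.03 0 0; 2.2 0 -0.06 0 0; 2.2 0 -0.06 0 0; 2.2 0 -0.06 0 0; 2.2 0 -0.06 0 0" --force 15

```text
time_s: 12.47
ee_pos: [0.5607, -0.0572, 0.1245]
eef_rot: [180.0, 0.0, 107.3]
wrist_force: [-0.2, -0.1, 1.0]
opening: 0.024
gripper_force: 15.0
```

```bash
python3 - <<'E'
from h import *
P,R,s=tool(); print(P,R.inv().apply(s['wrist_force']),s['torque'],s['opening'],s['gripper_force'],s['time_s'])
E
```

```text
[ 0.56066015 -0.05720318  0.12452173] [-0.03297856 -0.23843834 -1.01321857] [-0.05597448  0.05044733  0.04361712] 0.024036552861770113 14.999896623194218 12.4667
```

Seated on the flats: the opening reads 24.0 mm and the side force is near zero. Next I'll firm up the grip.

>>> send_rows --commands "2 0 0 0 0; 2 0 0 0 0; 2 0 0 0 0; 2 0 0 0 0; 2 0 0 0 0; 2 0 0 0 0" --force 45

```text
time_s: 12.97
ee_pos: [0.5607, -0.0572, 0.1245]
eef_rot: [180.0, 0.0, 107.3]
wrist_force: [2.6, 0.5, -2.9]
opening: 0.0233
gripper_force: 45.0
```

```bash
python3 - <<'E'
from h import *
P,R,s=tool(); print(P,R.inv().apply(s['wrist_force']),s['torque'],s['opening'],s['gripper_force'],s['time_s'])
for c in ['side','wrist','scene']:
    p=arm.capture(c); print(c,[(np.round(d['position'],4).tolist(),round(d['score'],2)) for d in arm.mark_of('lever_knob',p)[:1]])
    if c=='side': save(p,'s6')
cv2.imwrite('pics/c6.png',cv2.resize(cv2.imread('pics/s6.png')[120:220,280:380],(500,500),interpolation=cv2.INTER_CUBIC))
E
```

```text
[ 0.56069264 -0.05721559  0.1245411 ] [-0.3043404   2.60314437  2.9061514 ] [ 0.02672864 -0.32209102  0.05280874] 0.023265155274294482 44.999290108680725 12.9667
side [([0.6335, 0.0586, 0.1831], 0.82)]
wrist []
scene [([0.6336, 0.0536, 0.1816], 0.59)]
```

View pics/c6.png

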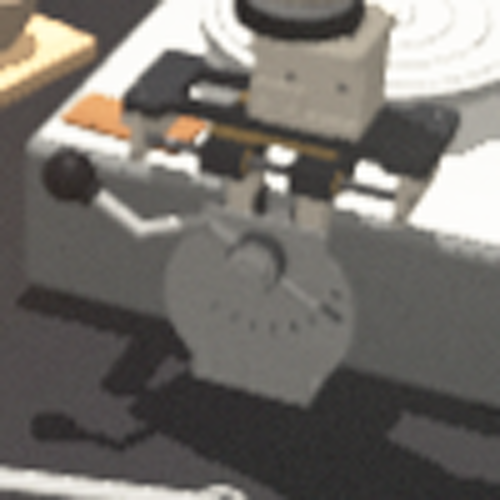

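The pointer at (310,300) still lies on the rib mark at (328,312). The head is held at 45 N, so I'm handing in.

```bash
python3 -c "
from plant import arm
print(arm.close_job())"
```

```text
the job is handed in; nothing more can be done
None
```

The job is handed in: the lever is on the idle rib (measured about 61°) and released, and the bolt head is held across two flats at 45 N; the head looked up to about 5° off square and the tool can't tilt, so closing on it may have turned it by that much.

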